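Catch the candy bars in the top tray tier and restack it

ROBOT

A 7-joint arm with a two-finger parallel gripper is mounted at the origin on the work surface. World frame = base frame: x ahead of the robot, y to its left, z up, the work surface at z = 0. Lengths are in mm, angles in degrees, forces in N, time in s.
With the tool pointing down it reaches from about 400 to 925 mm from the base axis. Payload 4.1 kg.
Tool frame: the origin (TCP) lies where the fingers leave the gripper's body, on its centre line; the fingertips stand 73 mm ahead of it and the grasp point (between the pads) lies 54 mm ahead of it; z points along the fingers, y is the line along which they close (so a half turn about z gives the same grasp; the last joint's range is limited). The gripper opens to 85 mm and grips with 20 to 120 N. Pads are 22 mm wide; open, the fingers measure 114 mm over their backs; the gripper's body (76 mm by 85 mm) begins 54 mm behind the grasp point. The pads swing forward as they close: fully open they stand 13 mm farther back than shut.
Start: joints at [-79.412, 22.827, 2.584, 88.041, -1.071, 69.15, -2.905], TCP at [181.978, 624.032, 303.947] pointing down, gripper open.
Joint ranges: [-161.44, 161.44], [-28.35, 127.94], [-78.24, 83.42], [0, 140.83], [-78.03, 258.03], [13.02, 114.36], [-168.23, 168.23]. Speed limits (degrees/s): [147.25, 147.25, 180, 180, 180, 180, 180].

INTERFACE

Orientations are given as [roll, pitch, yaw] about the fixed x, y, z axes, in that order (R = Rz(yaw) Ry(pitch) Rx(roll)).
In Python, from station import robot, vision, finish_job gives the robot as it stands.
- The arm moves only by the tool play_rows, never from a script. Its argument "increments" is a list of rows, each an object with "travel": the shift along the tool's x, y, z in cm, a list of three; "twist": the turn about the tool's z in degrees. A call has 1 to 20 rows; each row is the pose to reach, as a shift and turn from the pose commanded when the call began, along the tool's axes at that moment; what a row does not reach only later rows make up. A row lasts 1/8 s, in which the tool goes at most 62.5 mm and 10.7 degrees, less where a joint would pass 70% of its speed; a pose out of reach is approached as far as the arm can. A call with a gripper value outside its range is refused whole. "claw" is the opening, from 0 (shut) to 1 (fully open), set as the call begins (left out, the last holds). The fingers move at their own pace and stop on an object; "squeeze" is the grip in N (left out, the last holds). Time passes only in rows, so rows that repeat a pose let the fingers close. It gives the time, the measured TCP pose, the force, the opening and the grip force at its end, in the units of the state.
- robot.get_obs(): the state, without advancing time (a new reading comes with each control period).
- vision.capture(name): name is "side" or "top"; returns a dict with "pixels" (480x640x3 uint8, red, green, blue), "fovy" (degrees; the focal length in pixels is half the picture's height over the tangent of half this angle, whatever the lens; pixels are square), "cx", "cy" (the principal point, pixels), "dist_coeffs" ([k1, k2, p1, p2, k3] as OpenCV has them; the pictures are not rectified), "eye" and "rotation" of the camera in the world. Camera axes: x right, y down, z forward; pixel columns grow to the right and rows downward; lengths in mm; the calibration is good to about 2 mm. A picture is of the moment at which its call begins. There is no depth.
- finish_job(): hands the job in; it is judged then, once.
The state is a dict: "clock": time; "joint_positions": joint angles; "joint_velocities": joint speeds; "effort": joint torques, N m; "tool_pos": TCP position; "tcp_rot": TCP orientation; "wrist_force": force on the tool from outside, world axes, zero at the start; "ft_torque": the same for the moment, N m; "opening": opening from 0.0 (shut) to 1.0 (fully open); "gripper_force": force on a finger pad.
Only numpy, scipy, OpenCV 4.12 (cv2) and the standard library are available. Lean on these libraries where they do the work, as an engineer would, in place of code of your own. Each camera call takes 0.05 s, during which the arm holds its last target. There are 200 camera calls.

TASK

Take the snack tray's loose top tier by its handle, press its rim against the dispenser's push plate and hold it there under the chute until all three candy bars have slid into it; no bar may land on the glass or be touched by the gripper. Then let the gate shut and gently set the filled tier level on top of the two-tier stack, centred, with its handle directly above the handles below, and let go. Do not shift the stack or the teapot, cups and lighter.

Things in the scene. Friction and masses are not known exactly. Their poses are not given: they have to be found in the camera images.
- dish: the loose top tier of the red and gold plastic snack tray: a round open dish with upright walls, 160 mm across outside, 45 mm high, walls and floor 5 mm thick, 0.14 kg. Origin: centre of its underside, z up. Along its -x a straight flat handle sticks out from the wall: 18 mm wide (y), 14 mm thick, from 78 to 149 mm out from the centre, between 26 and 40 mm above the underside
- dish_handle (a point): point in the middle of the dish's handle, 115 mm from the dish's axis along its -x and 33 mm above its underside: where to grip
- stack: the other two tiers of the tray, standing one on the other as one loose piece, 0.6 kg: 160 mm across, 90 mm high, open at the top (5 mm thick rim). Origin: centre of the underside, z up. Both tiers have the same handle as the dish, one above the other, along -x (heights 26 to 40 and 71 to 85 mm). The dish's flat underside rests on the top rim, so the dish's origin is then 90 mm above this origin
- stack_handle (a point): point in the middle of the upper handle of the stack, 115 mm from its axis along its -x, 78 mm up
- dispenser: fixed candy dispenser, white with clear chute walls. Origin on the glass straight below the chute's lip; -x is its front, where the bars come out; housing and chute lie to +x (to x = 170 mm, top at 210 mm, 120 mm wide)
- lip (a point): middle of the chute's lower edge, 100 mm above the glass (underside 94 mm), right above the dispenser's origin. The 80 mm wide chute falls 30 degrees towards the dispenser's -x and ends here; the bars leave with some speed and land up to 90 mm in front (-x)
- plate (a joint): travel of the spring push plate below the lip, in m: 0 as it stands, 0.030 fully pushed in towards the dispenser's +x. It lifts the gate across the chute by 1.5 times its travel; the bars (20 mm thick) pass from 0.014 on, 0.020 to 0.028 is a good opening. It takes 2 to 6 N and springs back, shutting the gate, when let go
- plate_face (a point): centre of the push plate's front face (moves with it): 5 mm in front of the lip at rest, 37 mm above the glass; the plate is 90 mm wide (y), 50 mm high and faces the dispenser's -x
- bar1: lowest of three alike candy bars lying crosswise one behind the other in the chute behind the gate: 28 x 60 x 20 mm block, origin at its centre, long axis y, 0.03 kg
- bar2: the middle candy bar, same as bar1
- bar3: the highest candy bar, same as bar1
- teapot: bystander: white porcelain teapot, 120 mm across, 117 mm high, origin at the centre of its underside
- cup1: bystander: small ceramic cup, 68 mm across, 50 mm high, origin under its centre
- cup2: bystander: small ceramic cup like cup1
- lighter: bystander: silver plastic lighter lying flat, 84 x 25 x 12 mm, origin under its middle
Things that resemble listed ones, but are neither listed nor needed, are in the scene too. Leave any grey or orange look-alike of the dish alone.

How it is judged:
By the outcome, as a careful person would: the job done as asked, in the order asked, and still so for the second after the job is handed in, with the robot touching nothing.
It also fails if it takes over 58 s, if anything falls off the work surface, if the arm or the gripper's body presses on something with over 40 N, if the wrist force passes 120 N, or if a joint passes its speed limit or range.

## Working session

There is one attempt and no reset: what is moved stays moved. The work goes in short steps, Python scripts to look and compute and a tool call to move; the robot and the scene stay as the last step left them, time stands still between calls to the robot, and variables do not carry over. Pictures are saved under pics/ and viewed, at most 10 in all, crops included, and the job is handed in when it is done.

Besides the shell and the picture viewer there is one more tool, called after "Request:" by a JSON object that holds its "name" and its "arguments". play_rows: Moves the arm, as the interface text tells. Its arguments: {"type":"object","properties":{"increments":{"type":"array","items":{"type":"object","properties":{"travel":{"type":"array","items":{"type":"number"}},"twist":{"type":"number"}}}},"claw":{"type":"number"},"squeeze":{"type":"number"}},"required":["increments"]}

```bash
mkdir -p pics; ls; cat > h.py <<'E'
import numpy as np, cv2, pickle
def K(c):
    f=240/np.tan(np.radians(c['fovy']/2)); return np.array([[f,0,c['cx']],[0,f,c['cy']],[0,0,1.]])
def rays(c,uv):
    p=cv2.undistortPoints(np.array(uv,float).reshape(-1,1,2),K(c),np.array(c['dist_coeffs'],float))[:,0]
    return np.c_[p,np.ones(len(p))]@np.array(c['rotation']).T
def onz(c,uv,z):
    d=rays(c,uv); e=np.array(c['eye']); return e+d*((z-e[2])/d[:,2])[:,None]
def proj(c,P):
    R=np.array(c['rotation']); q=(np.array(P,float).reshape(-1,3)-c['eye'])@R
    return cv2.projectPoints(q,np.zeros(3),np.zeros(3),K(c),np.array(c['dist_coeffs'],float))[0][:,0]
def cap(n,tag):
    from station import vision
    c=vision.capture(n); pickle.dump(c,open(f'{tag}.pkl','wb')); cv2.imwrite(f'pics/{tag}.png',c['pixels'][...,::-1]); return c
def load(t): return pickle.load(open(f'{t}.pkl','rb'))
E
python3 - <<'E'
from h import *
from station import robot
for n in('top','side'):
    c=cap(n,n+'0'); print(n,c['fovy'],c['cx'],c['cy'],c['dist_coeffs'],c['eye'],np.round(c['rotation'],3).tolist())
print(robot.get_obs())
E
```

```text
pics
top 46.26336063726282 323.6813178162484 238.58743383468743 [-0.04592263  0.          0.          0.          0.        ] [ 339.74754642   42.82605681 1928.20439432] [-174.924, 0.187, -90.63]
side 54.762513474399114 319.4184493761874 235.88616594817248 [-0.04093407  0.          0.          0.          0.        ] [ -36.45575985 -636.86695774  885.66762891] [-132.155, -1.258, -37.05]
{'clock': 0.1, 'joint_positions': array([-79.41305896,  22.86769524,   2.57981752,  88.10361048,
        -1.07171646,  69.14710543,  -2.90330592]), 'joint_velocities': array([-0.02785753, -0.08927706, -0.02072392, -0.21220359,  0.08096784,
        0.12177943, -0.00836155]), 'effort': array([ 3.45472909e-03, -4.76262045e+01,  1.37003448e+00, -2.54948974e+01,
        1.20268550e-02,  5.03769668e-03, -1.58522607e-05]), 'tool_pos': array([181.83481749, 623.6279982 , 302.99282887]), 'tcp_rot': array([-1.79905931e+02,  6.13380051e-03,  1.63749274e+02]), 'wrist_force': array([-1.17559485,  0.43647375,  0.09118876]), 'ft_torque': array([-0.05519404,  0.0206205 , -0.00591835]), 'gripper_force': 0.0, 'opening': 1.0013952188102921}
```

View pics/top0.png

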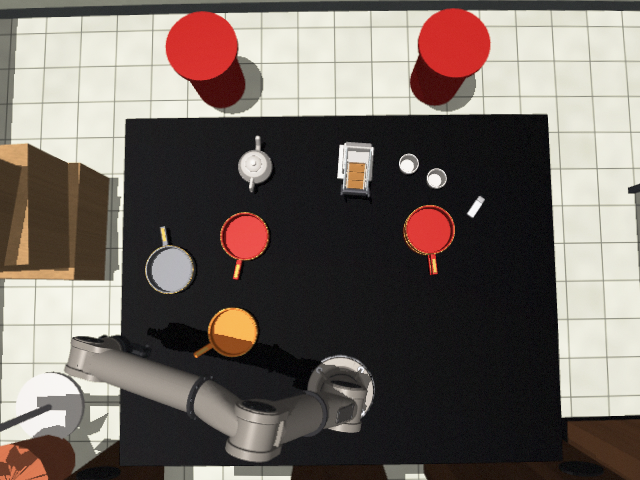

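View pics/side0.png

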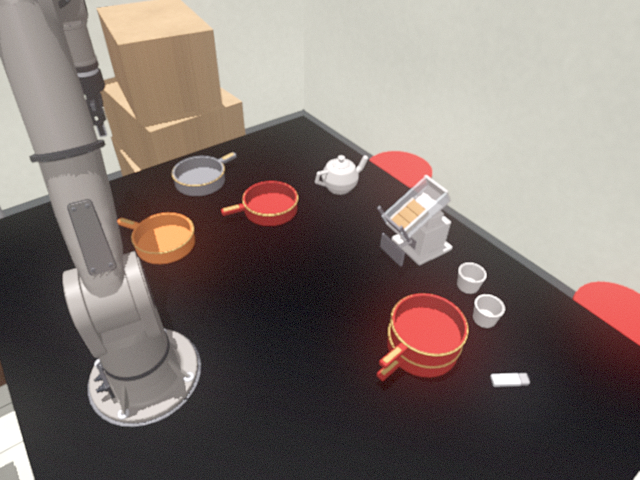

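The top view shows the red dish at about (245,237) with its handle at (237,278), the stack at (429,230) with its handle at (433,273), and the dispenser at (356,168) with its front facing down in the image. Grey and orange look-alikes are at (170,269) and (233,332).

```bash
python3 - <<'E'
s=open('h.py').read()
s=s.replace("def rays","from scipy.spatial.transform import Rotation\ndef RM(c): return Rotation.from_euler('xyz',c['rotation'],degrees=True).as_matrix()\ndef rays",1).replace("np.array(c['rotation']).T","RM(c).T").replace("R=np.array(c['rotation'])","R=RM(c)")
open('h.py','w').write(s)
E
python3 - <<'E'
from h import *
c=load('top0'); d=load('side0')
a=c['pixels'][...,::-1]; b=d['pixels'][...,::-1]
def cr(im,x,y,w,h,s): return cv2.resize(im[y:y+h,x:x+w],None,fx=s,fy=s,interpolation=cv2.INTER_CUBIC)
cv2.imwrite('pics/crop.png',np.vstack([np.hstack([cr(a,215,205,70,75,4),cr(a,325,130,60,75,4),cr(a,395,200,70,75,4)]),cr(b,370,170,100,75,4)[:, :400] if 0 else np.hstack([cr(b,370,170,100,75,4),cr(b,370,290,100,75,4)])]))
for n,c in(('top',c),('side',d)):
    hsv=cv2.cvtColor(c['pixels'],cv2.COLOR_RGB2HSV)
    m=((hsv[...,0]<6)|(hsv[...,0]>174))&(hsv[...,1]>150)&(hsv[...,2]>70)
    g=(hsv[...,0]>=6)&(hsv[...,0]<35)&(hsv[...,1]>90)&(hsv[...,2]>90)
    cs,_=cv2.findContours(((m|g)*255).astype(np.uint8),cv2.RETR_EXTERNAL,cv2.CHAIN_APPROX_NONE)
    for k in cs:
        if cv2.contourArea(k)>800: print(n,cv2.boundingRect(k),cv2.contourArea(k))
print(proj(load('top0'),[181.8,624,303]))
E
```

```text
top (0, 443, 49, 37) 1309.0
top (194, 308, 64, 50) 1951.5
top (220, 212, 49, 68) 1895.5
top (403, 205, 52, 70) 2115.0
top (0, 163, 81, 117) 1392.5
top (0, 144, 29, 122) 1924.0
top (166, 11, 72, 72) 3818.0
top (418, 8, 72, 77) 3914.0
side (376, 293, 93, 89) 5748.5
side (573, 283, 67, 64) 2277.5
side (117, 211, 79, 54) 2796.0
side (220, 180, 79, 47) 2229.5
[[124.3852885  345.38412261]]
```

View pics/crop.png

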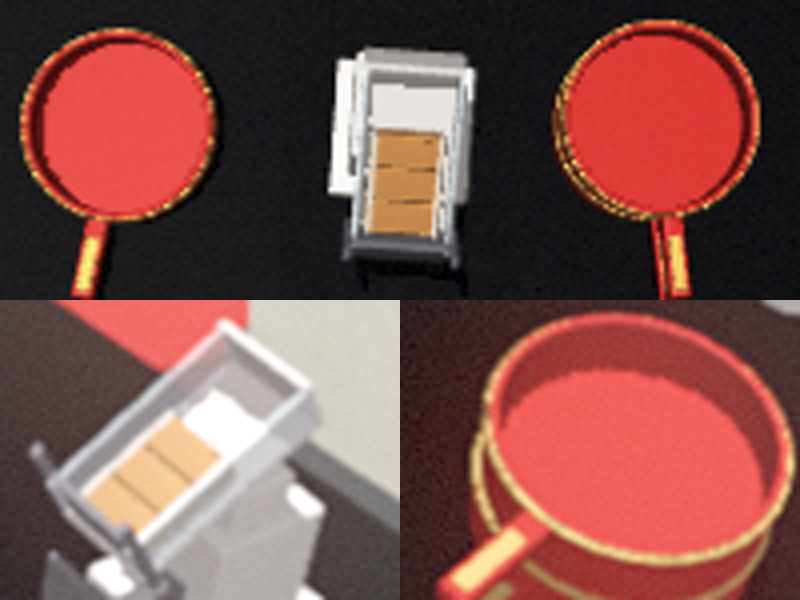

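The crop shows the rim circles and gold handle inlays clearly. Three bars sit in the chute and a dark push plate is below the lip. I'll measure the dish and stack, and zoom in on the plate.

```bash
cat > meas.py <<'E'
from h import *
from scipy.optimize import least_squares
def masks(c):
    hsv=cv2.cvtColor(c['pixels'],cv2.COLOR_RGB2HSV)
    red=((hsv[...,0]<6)|(hsv[...,0]>174))&(hsv[...,1]>150)&(hsv[...,2]>70)
    g=(hsv[...,0]>=6)&(hsv[...,0]<35)&(hsv[...,1]>90)&(hsv[...,2]>110)
    return red,g
def rim(c,guess,z,r=80):
    red,g=masks(c); m=((red|g)*255).astype(np.uint8)
    cs,_=cv2.findContours(m,cv2.RETR_EXTERNAL,cv2.CHAIN_APPROX_NONE)
    u=proj(c,[*guess,z])[0]
    k=max(cs,key=lambda k:cv2.pointPolygonTest(k,tuple(map(float,u)),True))[:,0].astype(float)
    P=onz(c,k,z)[:,:2]; e=np.array(c['eye'])[:2]; x=np.array(guess,float)
    for _ in range(4):
        v=P-x; away=(x-e)/np.linalg.norm(x-e)
        s=(v@away>-5)&(abs(np.linalg.norm(v,axis=1)-r)<12)
        x=least_squares(lambda q:np.linalg.norm(P[s]-q,axis=1)-r,x,loss='soft_l1').x
    return x,s.sum(),np.std(np.linalg.norm(P[s]-x,axis=1))
def handle(c,x,z):
    red,g=masks(c); v,u=np.nonzero(g); P=onz(c,np.c_[u,v],z)[:,:2]; w=P-x; d=np.linalg.norm(w,axis=1)
    s=(d>95)&(d<150)&(w[:,0]<0)
    t=w[s].mean(0); return P[s].mean(0),np.linalg.norm(t),np.degrees(np.arctan2(-t[1],-t[0])),s.sum()
E
python3 - <<'E'
from meas import *
for n,g,z,hz in(('dish',None,45,40),('stack',None,90,85)):
    g=onz(load('top0'),[[245,237] if n=='dish' else [429,230]],z)[0,:2]
    for t in('top0','side0'):
        x,k,s=rim(load(t),g,z); print(n,t,x.round(1),k,round(s,2),handle(load(t),x,hz))
a=load('side0')['pixels'][170:270,360:470,::-1]
a=cv2.resize(a,None,fx=6,fy=6,interpolation=cv2.INTER_CUBIC)
b=load('top0')['pixels'][130:205,325:385,::-1]; b=cv2.resize(b,(480,600),interpolation=cv2.INTER_CUBIC)
g=lambda a:(255*(a/255.)**.5).astype(np.uint8)
cv2.imwrite('pics/disp.png',g(a)); cv2.imwrite('pics/dispt.png',g(b))
E
```

```text
dish top0 [520.2 317. ] 71 0.96 (array([403.07443609, 341.37139678]), np.float64(119.62556567371765), np.float64(-11.779373757006207), np.int64(63))
dish side0 [524.3 321.8] 64 1.68 (array([406.09546667, 345.77201304]), np.float64(120.60380217972781), np.float64(-11.463997961116865), np.int64(83))
stack top0 [ 531.2 -303.1] 70 0.84 (array([ 409.83414765, -312.54359207]), np.float64(121.76076648498766), np.float64(4.466466661266323), np.int64(59))
stack side0 [ 534.2 -300.7] 110 2.1 (array([ 434.89400679, -336.69297982]), np.float64(105.65086252752222), np.float64(19.90964467822087), np.int64(442))
```

View pics/disp.png

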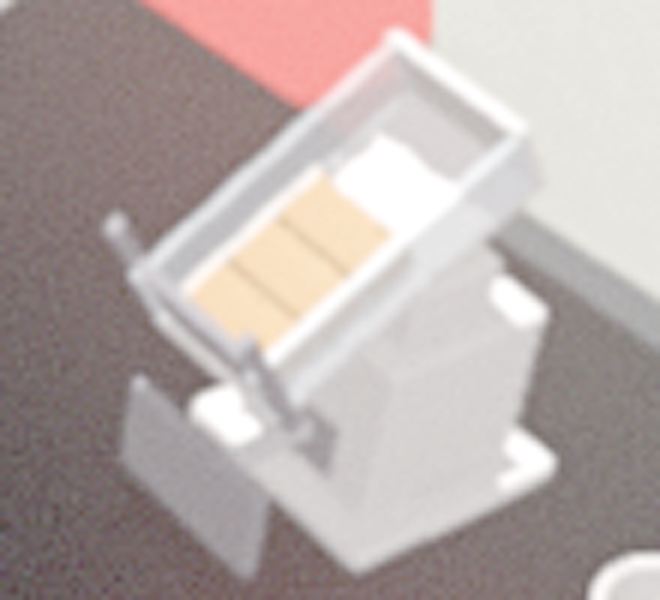

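View pics/dispt.png

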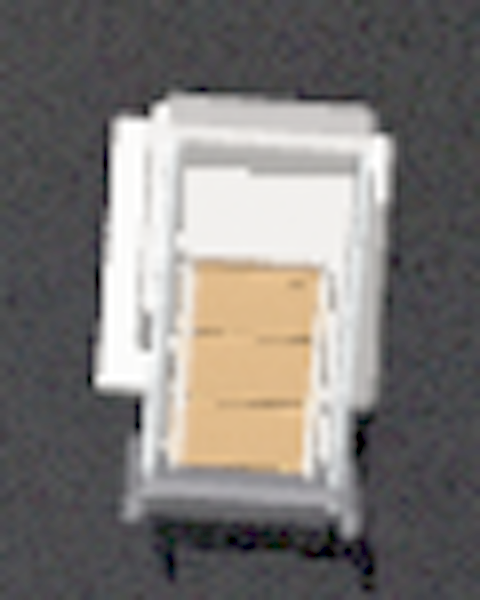

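The zoom shows the plate corners in the crop at (137,377), (122,455), (248,578) and (270,500). In the top view the base's left edge runs from (115,118) to (97,388).

```bash
python3 - <<'E'
from h import *
s=load('side0'); t=load('top0')
S=lambda p:[(p[0]+.5)/6-.5+360,(p[1]+.5)/6-.5+170]
T=lambda p:[(p[0]+.5)/8-.5+325,(p[1]+.5)/8-.5+130]
tl,bl,br,tr=map(S,[(137,377),(122,455),(248,578),(270,500)])
a=onz(s,[tl,tr],62)[:,:2]; b=onz(s,[bl,br],12)[:,:2]
for q in(a,b,(a+b)/2):
    v=q[0]-q[1]; print('plate',q.round(1).tolist(),q.mean(0).round(1),np.linalg.norm(v).round(1),np.degrees(np.arctan2(-v[0],v[1])).round(1))
for z in(0,8): 
    q=onz(t,[T((115,118)),T((97,388))],z)[:,:2]; v=q[0]-q[1]; print('base',q.round(1).tolist(),np.degrees(np.arctan2(v[1],v[0])))
# triangulate chute corners: top far-left, far-right, bar corners
prs={'bar3 farL':((197,260),(328,165)),'bar1 nearL':((175,465),(185,293)),'bar3 farR':((320,262),(392,232)),'bar1 nearR':((307,470),(265,345)),'gateL':((128,515),(115,215)),'gateR':((352,530),(245,345)),'railFL':((165,130),(398,32)),'railFR':((390,140),(525,130))}
for n,(p,q) in prs.items():
    d1=rays(t,[T(p)])[0];d2=rays(s,[S(q)])[0]
    A=np.c_[d1,-d2]; k,*_=np.linalg.lstsq(A,np.array(s['eye'])-t['eye'],rcond=None)
    P1=t['eye']+k[0]*d1;P2=s['eye']+k[1]*d2; print(n,((P1+P2)/2).round(1),np.linalg.norm(P1-P2).round(1))
E
```

```text
plate [[672.2, -9.0], [664.6, -100.8]] [668.4 -54.9] 92.0 -4.7
plate [[672.6, -6.7], [664.2, -97.8]] [668.4 -52.3] 91.4 -5.3
plate [[672.4, -7.9], [664.4, -99.3]] [668.4 -53.6] 91.7 -5.0
base [[841.9, -9.8], [722.1, -0.4]] -4.5210420436214305
base [[839.8, -9.6], [720.5, -0.2]] -4.521042043621439
bar3 farL [740.2 -37.4 168.6] 0.9
bar1 nearL [666.6 -30.4 128.2] 5.1
bar3 farR [737.1 -84.  164.2] 6.7
bar1 nearR [661.5 -82.7 138.5] 3.6
gateL [639.2  -9.7 169.8] 4.9
gateR [631.8 -97.6 164.3] 1.5
railFL [783.1 -25.  213.1] 4.4
railFR [ 774.1 -109.1  216.5] 4.3
```

```bash
cat >> h.py <<'E'
def plan(pose,tgt,yaw):
    """pose: (x,y,z,yaw) commanded now -> travel cm, twist to target TCP"""
    a=np.radians(pose[3]); d=np.array(tgt)-pose[:3]
    return np.round([d[:2]@[np.cos(a),np.sin(a)]/10,d[:2]@[np.sin(a),-np.cos(a)]/10,-d[2]/10,pose[3]-yaw],2)
E
python3 - <<'E'
from h import *
h=np.array([522,319.5])+115*np.array([-np.cos(np.radians(-11.6)),-np.sin(np.radians(-11.6))]); print(h)
print(plan([182,624,304,163.75],[*h,160],168.4),plan([182,624,304,163.75],[*h,87],168.4))
E
```

```text
[409.3488463  342.62396093]
[-29.7  -20.65  14.4   -4.65] [-29.7  -20.65  21.7   -4.65]
```

Request:
{"name": "play_rows", "arguments": {"increments": [{"travel": [-2,-1.4,0],"twist": -0.3},{"travel": [-5,-3.5,0],"twist": -1},{"travel": [-9,-6.2,0.5],"twist": -1.5},{"travel": [-13,-9,1],"twist": -2},{"travel": [-17,-11.8,2],"twist": -3},{"travel": [-21,-14.6,4],"twist": -3.5},{"travel": [-24.5,-17,7],"twist": -4},{"travel": [-27.5,-19.1,10],"twist": -4.65},{"travel": [-29.2,-20.3,13],"twist": -4.65},{"travel": [-29.7,-20.65,14.4],"twist": -4.65},{"travel": [-29.7,-20.65,14.4],"twist": -4.65},{"travel": [-29.7,-20.65,14.4],"twist": -4.65}], "claw": 0.7, "squeeze": 100}}

```text
clock: 1.6
tool_pos: [409.2, 344.0, 161.0]
tcp_rot: [179.9, 0.0, 168.5]
wrist_force: [-0.3, 0.5, -0.0]
opening: 0.696
gripper_force: 0.0
```

```bash
python3 - <<'E'
from h import *
s=cap('side','side1');t=cap('top','top1')
a=cv2.resize(s['pixels'][130:260,180:340,::-1],(640,520)); cv2.imwrite('pics/c1.png',a)
E
```

```text
(no output)
```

View pics/c1.png

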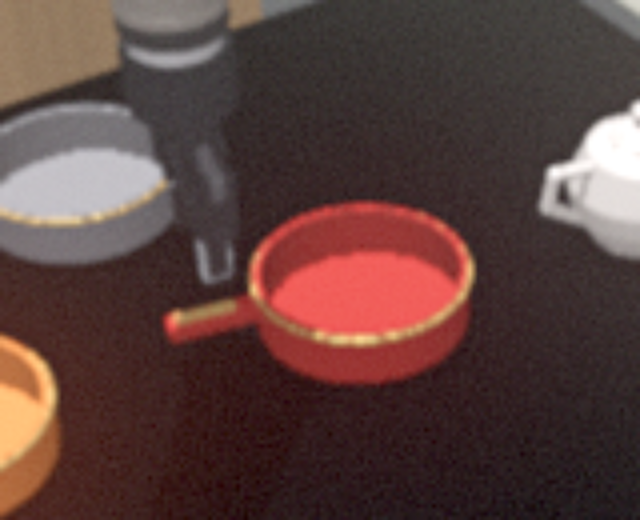

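The fingers, near (215,270) in the crop, hang above the handle as planned. Next I descend and grip.

Request:
{"name": "play_rows", "arguments": {"increments": [{"travel": [0,0,2],"twist": 0},{"travel": [0,0,4],"twist": 0},{"travel": [0,0,6],"twist": 0},{"travel": [0,0,7],"twist": 0},{"travel": [0,0,7.3],"twist": 0},{"travel": [0,0,7.3],"twist": 0},{"travel": [0,0,7.3],"twist": 0}]}}

```text
clock: 2.58
tool_pos: [409.7, 343.1, 87.6]
tcp_rot: [179.9, 0.0, 168.4]
wrist_force: [0.0, -0.5, 0.2]
opening: 0.698
gripper_force: 0.0
```

Request:
{"name": "play_rows", "arguments": {"increments": [{"travel": [0,0,0],"twist": 0},{"travel": [0,0,0],"twist": 0},{"travel": [0,0,0],"twist": 0},{"travel": [0,0,0],"twist": 0},{"travel": [0,0,0],"twist": 0},{"travel": [0,0,0],"twist": 0},{"travel": [0,0,0],"twist": 0},{"travel": [0,0,0],"twist": 0}], "claw": 0}}

```text
clock: 3.58
tool_pos: [409.4, 342.6, 87.3]
tcp_rot: [180.0, 0.0, 168.4]
wrist_force: [-0.5, -0.6, 5.5]
opening: 0.194
gripper_force: 97.5
```

Request:
{"name": "play_rows", "arguments": {"increments": [{"travel": [0,0,-0.5],"twist": 0},{"travel": [0,0,-1.2],"twist": 0},{"travel": [0,0,-2],"twist": 0},{"travel": [0,0,-2.7],"twist": 0},{"travel": [0,0,-3],"twist": 0},{"travel": [0,0,-3],"twist": 0},{"travel": [0,0,-3],"twist": 0}]}}

```text
clock: 4.45
tool_pos: [409.1, 342.5, 116.7]
tcp_rot: [-180.0, -0.0, 168.4]
wrist_force: [-0.2, -0.1, -1.1]
opening: 0.191
gripper_force: 97.5
```

```bash
python3 - <<'E'
from meas import *
from station import robot
o=robot.get_obs(); print(o['tool_pos'],o['wrist_force'],o['ft_torque'])
s=cap('side','side2');t=cap('top','top2')
for n in('top2','side2'): print(n,rim(load(n),(522,319),75))
# tilt check: height of rim near & far via side view
a=cv2.resize(s['pixels'][120:240,180:340,::-1],(800,600)); cv2.imwrite('pics/c2.png',a)
E
```

```text
[409.12944887 342.53512408 116.72177476] [-0.22552608 -0.05890975 -1.06750867] [0.01170583 0.11119796 0.01094172]
top2 (array([520.47666958, 316.19563118]), np.int64(72), np.float64(3.346098333191625))
side2 (array([521.97217581, 319.83814214]), np.int64(71), np.float64(1.9154270749571047))
```

View pics/c2.png

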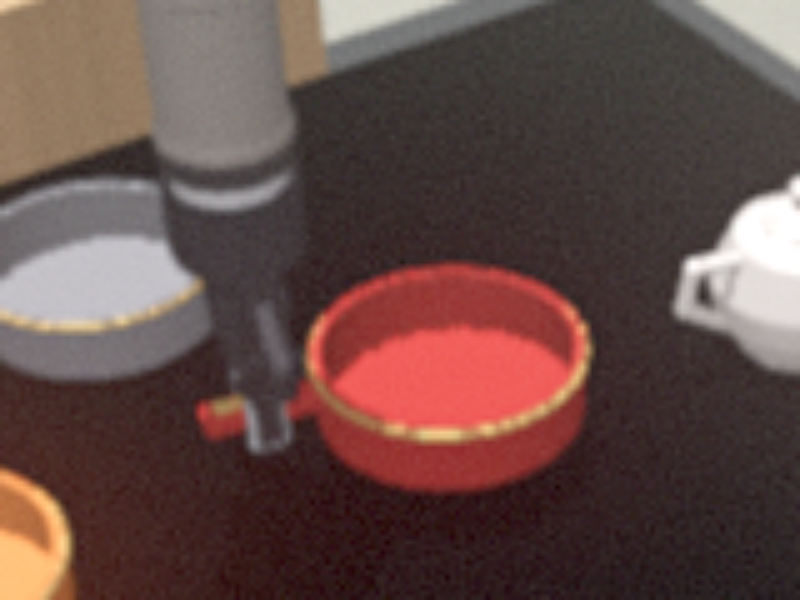

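The dish is held level in the grip. Now I carry it to about 40 mm in front of the plate.

```bash
python3 - <<'E'
from h import *
print(plan([409.2,342.6,117,168.4],[433,-36.2,112],175.3), plan([433,-36.2,112,175.3],[496,-41.5,112],175.3))
E
```

```text
[ -9.95 -36.63   0.5   -6.9 ] [-6.32 -0.01 -0.    0.  ]
```

Request:
{"name": "play_rows", "arguments": {"increments": [{"travel": [-0.1,-0.4,0],"twist": 0},{"travel": [-0.4,-1.5,0],"twist": -0.3},{"travel": [-0.9,-3.2,0],"twist": -0.6},{"travel": [-1.4,-5.3,0],"twist": -1},{"travel": [-2,-7.5,0],"twist": -1.4},{"travel": [-2.7,-9.8,0],"twist": -1.8},{"travel": [-3.3,-12.2,0],"twist": -2.3},{"travel": [-4,-14.6,0],"twist": -2.7},{"travel": [-4.6,-17,0],"twist": -3.2},{"travel": [-5.3,-19.4,0],"twist": -3.7},{"travel": [-5.9,-21.8,0.1],"twist": -4.1},{"travel": [-6.6,-24.2,0.2],"twist": -4.6},{"travel": [-7.2,-26.6,0.3],"twist": -5},{"travel": [-7.9,-29,0.4],"twist": -5.5},{"travel": [-8.5,-31.2,0.5],"twist": -5.9},{"travel": [-9,-33.2,0.5],"twist": -6.3},{"travel": [-9.4,-34.8,0.5],"twist": -6.6},{"travel": [-9.7,-35.9,0.5],"twist": -6.8},{"travel": [-9.9,-36.5,0.5],"twist": -6.9},{"travel": [-9.95,-36.6,0.5],"twist": -6.9}], "squeeze": 115}}

```text
clock: 7.05
tool_pos: [433.1, -36.1, 111.9]
tcp_rot: [180.0, 0.0, 175.3]
wrist_force: [-0.5, 0.3, -1.7]
opening: 0.187
gripper_force: 115.3
```

```bash
python3 - <<'E'
from meas import *
from station import robot
s=cap('side','side3');t=cap('top','top3')
o=robot.get_obs(); print(o['tool_pos'],o['tcp_rot'],o['wrist_force'],o['ft_torque'])
for n in('top3','side3'): print(n,rim(load(n),(547,-46),70))
a=cv2.resize(s['pixels'][160:310,270:470,::-1],(800,600)); cv2.imwrite('pics/c3.png',a)
E
```

```text
[433.18622926 -35.53205232 111.89859568] [1.79981613e+02 3.03995045e-03 1.75327341e+02] [-0.24607353  0.62125425 -1.05685628] [ 0.00735817  0.137283   -0.00896422]
top3 (array([545.78512004, -47.33210923]), np.int64(70), np.float64(1.0764607248481437))
side3 (array([548.15266022, -45.28414607]), np.int64(78), np.float64(2.975812537840014))
```

View pics/c3.png

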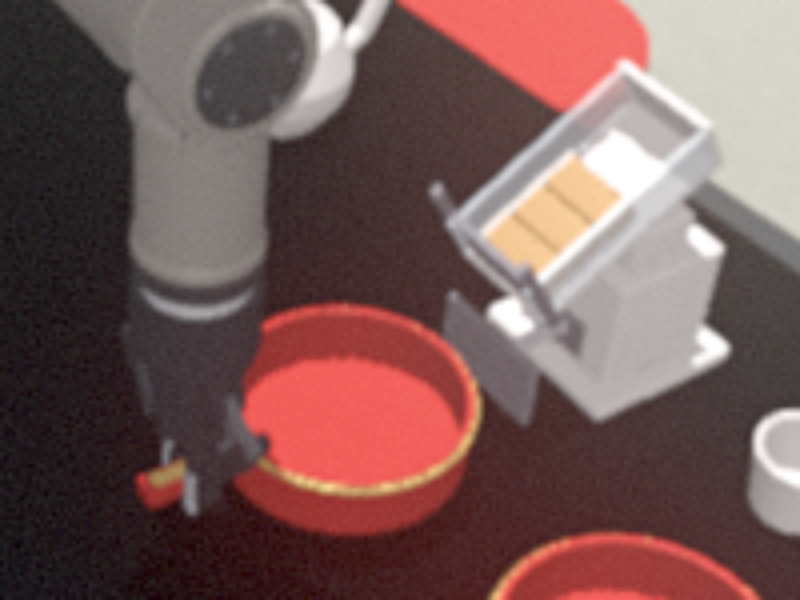

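The dish is 40 mm from the plate and in line with it. I advance to contact while watching the force.

Request:
{"name": "play_rows", "arguments": {"increments": [{"travel": [-0.8,0,0],"twist": 0},{"travel": [-1.8,0,0],"twist": 0},{"travel": [-2.7,0,0],"twist": 0},{"travel": [-3.3,0,0],"twist": 0},{"travel": [-3.5,0,0],"twist": 0},{"travel": [-3.5,0,0],"twist": 0}]}}

```text
clock: 7.9
tool_pos: [467.9, -38.8, 111.8]
tcp_rot: [180.0, -0.0, 175.3]
wrist_force: [-0.5, 0.3, -0.1]
opening: 0.187
gripper_force: 115.3
```

Request:
{"name": "play_rows", "arguments": {"increments": [{"travel": [-0.3,0,0],"twist": 0},{"travel": [-0.6,0,0],"twist": 0},{"travel": [-0.9,0,0],"twist": 0},{"travel": [-1,0,0],"twist": 0},{"travel": [-1,0,0],"twist": 0}]}}

```text
clock: 8.52
tool_pos: [477.8, -39.6, 111.8]
tcp_rot: [180.0, -0.0, 175.3]
wrist_force: [-2.6, 0.5, -0.4]
opening: 0.183
gripper_force: 115.3
```

Request:
{"name": "play_rows", "arguments": {"increments": [{"travel": [-0.5,0,0],"twist": 0},{"travel": [-1.1,0,0],"twist": 0},{"travel": [-1.6,0,0],"twist": 0},{"travel": [-1.8,0,0],"twist": 0},{"travel": [-1.8,0,0],"twist": 0},{"travel": [-1.8,0,0],"twist": 0},{"travel": [-1.8,0,0],"twist": 0},{"travel": [-1.8,0,0],"twist": 0}]}}

```text
clock: 9.52
tool_pos: [495.6, -41.0, 111.7]
tcp_rot: [180.0, -0.0, 175.3]
wrist_force: [-5.8, -0.5, -4.2]
opening: 0.189
gripper_force: 114.8
```

```bash
python3 - <<'E'
from meas import *
s=cap('side','side4');t=cap('top','top4')
for n in('top4','side4'): print(n,rim(load(n),(608,-52),70))
a=cv2.resize(s['pixels'][160:310,270:470,::-1],(600,450)); b=cv2.resize(t['pixels'][130:260,310:390,::-1],(277,450));cv2.imwrite('pics/c4.png',np.hstack([a,b])[:,:800])
E
```

```text
top4 (array([605.95267581, -51.93036182]), np.int64(55), np.float64(3.3324218607678127))
side4 (array([601.15955346, -61.1352913 ]), np.int64(50), np.float64(5.333416857828356))
```

View pics/c4.png

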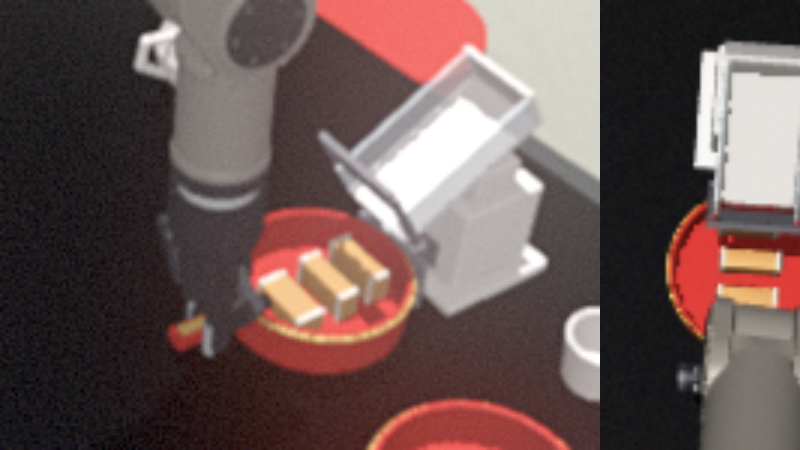

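All three bars lie in the dish and the chute is empty. I hold briefly, then back off so the gate shuts.

Request:
{"name": "play_rows", "arguments": {"increments": [{"travel": [0,0,0],"twist": 0},{"travel": [0,0,0],"twist": 0},{"travel": [0.3,0,0],"twist": 0},{"travel": [0.8,0,0],"twist": 0},{"travel": [1.5,0,0],"twist": 0},{"travel": [2.3,0,0],"twist": 0},{"travel": [3.2,0,0],"twist": 0},{"travel": [4.1,0,0],"twist": 0},{"travel": [5,0,0],"twist": 0},{"travel": [5.7,0,0],"twist": 0},{"travel": [6.2,0,0],"twist": 0},{"travel": [6.3,0,0],"twist": 0},{"travel": [6.3,0,0],"twist": 0}]}}

```text
clock: 11.25
tool_pos: [433.4, -35.9, 112.0]
tcp_rot: [180.0, 0.0, 175.3]
wrist_force: [0.3, 0.0, -2.2]
opening: 0.185
gripper_force: 115.2
```

```bash
python3 - <<'E'
from meas import *
from station import robot
s=cap('side','side5');t=cap('top','top5')
o=robot.get_obs(); print(o['tool_pos'],o['tcp_rot'],o['wrist_force'],o['ft_torque'])
for n in('3','5'):
  for z in (60,65,70): print(n,z,[rim(load(v+n),(547,-46),z) for v in('top','side')])
# orange bars in side
for v,c in(('s',s),('t',t)):
    hsv=cv2.cvtColor(c['pixels'],cv2.COLOR_RGB2HSV)
    m=((hsv[...,0]>9)&(hsv[...,0]<22)&(hsv[...,1]>60)&(hsv[...,2]>120)).astype(np.uint8)
    n,_,st,ce=cv2.connectedComponentsWithStats(m)
    for i in range(1,n):
        if st[i,4]>25 and 150<ce[i][1]<330 and 270<ce[i][0]<480: print(v,st[i],ce[i].round(1),onz(c,[ce[i]],50).round(0))
E
```

```text
[433.54231633 -35.87196579 111.94544032] [1.79994665e+02 3.54469757e-02 1.75295460e+02] [-0.52934943  0.0398525  -1.94599545] [0.03067514 0.18066782 0.0577326 ]
3 60 [(array([547.39871833, -48.05591249]), np.int64(70), np.float64(1.118774157336933)), (array([556.21731679, -37.32049394]), np.int64(77), np.float64(2.971774579536354))]
3 65 [(array([546.59301268, -47.69439988]), np.int64(70), np.float64(1.094143536442351)), (array([552.14082785, -41.24857329]), np.int64(77), np.float64(2.9578284111287214))]
3 70 [(array([545.78512004, -47.33210923]), np.int64(70), np.float64(1.0764607248481437)), (array([548.15266022, -45.28414607]), np.int64(78), np.float64(2.975812537840014))]
5 60 [(array([547.92838087, -47.90399434]), np.int64(70), np.float64(0.9614456540942629)), (array([553.37891424, -38.42240622]), np.int64(83), np.float64(4.390860142022755))]
5 65 [(array([547.12203476, -47.54909312]), np.int64(70), np.float64(0.9402435460920597)), (array([549.32554913, -42.31217511]), np.int64(83), np.float64(4.321564265387449))]
5 70 [(array([546.31384657, -47.19424344]), np.int64(70), np.float64(0.9273204739308393)), (array([545.27349355, -46.20911885]), np.int64(83), np.float64(4.256003320482586))]
s [351 246  29  26 369] [363.8 257.9] [[576. -44.  50.]]
s [335 258  56  26 173] [365.5 277.1] [[536. -97.  50.]]
s [337 260  20  18 190] [345.5 267.6] [[516. -44.  50.]]
s [375 260   6   8  28] [377.  263.7] [[590. -80.  50.]]
s [364 267   5   7  28] [366.  270.1] [[552. -80.  50.]]
s [307 275   9   7  37] [311.3 278.1] [[426. -22.  50.]]
t [344 209  15   6  84] [350.7 211.7] [[597. -45.  50.]]
t [343 220  17   7  89] [351.3 222.8] [[559. -46.  50.]]
t [344 231  16   9 118] [351.1 234.5] [[519. -45.  50.]]
```

Three bars are in the dish and the gate is released. I refine the stack pose before moving over it.

```bash
python3 - <<'E'
from meas import *
for tag in('0','5'):
    for v in('top','side'):
        c=load(v+tag); x,k,s=rim(c,(532.5,-302),90); print(v,tag,x.round(1),k,round(s,2))
        red,g=masks(c); V,U=np.nonzero(g); P=onz(c,np.c_[U,V],85)[:,:2]; w=P-x
        a=np.radians(4.3); ex=np.array([np.cos(a),np.sin(a)]); lx=w@ex; ly=w@[-ex[1],ex[0]]
        q=(lx<-88)&(lx>-155)&(abs(ly)<10)
        print('  inlay',q.sum(),lx[q].min().round(1),lx[q].max().round(1),lx[q].mean().round(1),ly[q].mean().round(1),'yaw',4.3+np.degrees(np.arctan2(-ly[q].mean(),-lx[q].mean())).round(2))
        u,_,_=0,0,0
        l=cv2.fitLine(P[q].astype(np.float32),cv2.DIST_L2,0,.01,.01).ravel(); print('  line',np.degrees(np.arctan(l[1]/l[0])).round(2))
print(plan([433.1,-35.9,112,175.3],[418.1,-309.7,237],184.3))
E
```

```text
top 0 [ 531.2 -303.1] 70 0.84
  inlay 53 -142.8 -99.2 -121.6 -1.7 yaw 5.09
  line 4.22
side 0 [ 534.2 -300.7] 110 2.1
  inlay 143 -143.8 -95.8 -119.6 -1.4 yaw 4.99
  line 7.5
top 5 [ 531.2 -303.1] 70 0.84
  inlay 53 -142.8 -99.2 -121.6 -1.7 yaw 5.09
  line 4.22
side 5 [ 534.  -300.7] 107 1.96
  inlay 132 -143.6 -95.6 -119.2 -1.5 yaw 5.04
  line 7.39
[ -0.75 -27.41 -12.5   -9.  ]
```

Request:
{"name": "play_rows", "arguments": {"increments": [{"travel": [0.2,-0.4,0],"twist": 0},{"travel": [0.4,-1.4,-0.2],"twist": 0},{"travel": [0.6,-2.8,-0.4],"twist": 0},{"travel": [0.8,-4.4,-0.6],"twist": 0},{"travel": [0.8,-6,-1],"twist": 0},{"travel": [0.8,-7.2,-1.6],"twist": 0},{"travel": [0.8,-7.9,-2.6],"twist": 0},{"travel": [0.8,-8,-4],"twist": 0},{"travel": [0.8,-8,-5.6],"twist": 0},{"travel": [0.8,-8,-7.3],"twist": 0},{"travel": [0.8,-8,-9],"twist": 0},{"travel": [0.8,-8,-10.6],"twist": 0},{"travel": [0.8,-8,-11.8],"twist": 0},{"travel": [0.7,-8.2,-12.4],"twist": -0.2},{"travel": [0.7,-9,-12.5],"twist": -0.7},{"travel": [0.6,-10.2,-12.5],"twist": -1.4},{"travel": [0.5,-11.8,-12.5],"twist": -2.2},{"travel": [0.4,-13.6,-12.5],"twist": -3},{"travel": [0.2,-15.4,-12.5],"twist": -3.8},{"travel": [0,-17.2,-12.5],"twist": -4.6}]}}

```text
clock: 13.85
tool_pos: [418.4, -208.4, 236.2]
tcp_rot: [180.0, -0.1, 179.9]
wrist_force: [-0.5, -0.7, -2.2]
opening: 0.186
gripper_force: 115.2
```

Request:
{"name": "play_rows", "arguments": {"increments": [{"travel": [-0.15,-1.75,0],"twist": -0.8},{"travel": [-0.3,-3.4,0],"twist": -1.6},{"travel": [-0.5,-5,0],"twist": -2.4},{"travel": [-0.7,-6.6,0],"twist": -3.2},{"travel": [-0.85,-8,0],"twist": -3.9},{"travel": [-1,-9.2,0],"twist": -4.5},{"travel": [-1.1,-10,0],"twist": -4.9},{"travel": [-1.2,-10.25,0],"twist": -5},{"travel": [-1.2,-10.3,0],"twist": -5},{"travel": [-1.2,-10.3,0],"twist": -5}]}}

```text
clock: 15.1
tool_pos: [430.9, -309.9, 236.8]
tcp_rot: [180.0, 0.0, -175.1]
wrist_force: [-0.2, 0.7, -2.9]
opening: 0.188
gripper_force: 115.2
```

```bash
python3 - <<'E'
from meas import *
from station import robot
s=cap('side','side6');t=cap('top','top6')
o=robot.get_obs(); print(o['tool_pos'],o['tcp_rot'],o['wrist_force'])
for z in (190,195): print(z,[rim(load(v+'6'),(533,-301),z) for v in('top','side')])
a=np.radians(o['tcp_rot'][2]-180); print('expect',o['tool_pos'][:2]+115*np.array([np.cos(a),np.sin(a)]))
yaw=o['tcp_rot'][2]%360
print(plan([*o['tool_pos'],yaw],[418.2,-311.2,182],184.9))
E
```

```text
[ 430.88049412 -309.88938134  236.859957  ] [ 1.79976907e+02  5.40519639e-03 -1.75071053e+02] [-0.22385614  0.0026663  -2.12176365]
190 [(array([ 545.22220204, -302.00735752]), np.int64(73), np.float64(3.578593235184679)), (array([ 538.42240327, -309.997452  ]), np.int64(98), np.float64(6.00929991558057))]
195 [(array([ 544.40890422, -300.84141248]), np.int64(73), np.float64(3.6487420261387866)), (array([ 538.51561072, -304.69285192]), np.int64(92), np.float64(5.375029410978325))]
expect [ 545.45522581 -300.0085485 ]
[ 1.27 -0.02  5.49  0.03]
```

Request:
{"name": "play_rows", "arguments": {"increments": [{"travel": [0.2,0,0.2],"twist": 0},{"travel": [0.6,0,0.7],"twist": 0},{"travel": [1,0,1.5],"twist": 0},{"travel": [1.2,0,2.3],"twist": 0},{"travel": [1.27,0,3],"twist": 0},{"travel": [1.27,0,3.6],"twist": 0},{"travel": [1.27,0,4],"twist": 0},{"travel": [1.27,0,4.1],"twist": 0},{"travel": [1.27,0,4.1],"twist": 0},{"travel": [1.27,0,4.1],"twist": 0}]}}

```text
clock: 16.45
tool_pos: [418.3, -311.5, 196.1]
tcp_rot: [-180.0, 0.0, -175.1]
wrist_force: [0.1, 0.5, -2.5]
opening: 0.184
gripper_force: 115.2
```

```bash
python3 - <<'E'
from meas import *
from station import robot
s=cap('side','side7');t=cap('top','top7')
o=robot.get_obs(); print(o['tool_pos'],o['tcp_rot'],o['wrist_force'])
zr=o['tool_pos'][2]-87+45; print(zr,[rim(load(v+'7'),(533,-301),zr) for v in('top','side')])
for v in(t,s):
    print(proj(v,[[532.8,-301.4,z] for z in(90,zr)]).round(0).tolist())
p=proj(s,[532.8,-301.4,zr])[0].astype(int)
x0,y0=max(p[0]-80,0),max(p[1]-50,0); a=cv2.resize(s['pixels'][y0:y0+150,x0:x0+160,::-1],(640,600),interpolation=cv2.INTER_CUBIC); cv2.imwrite('pics/c7.png',a); print(x0,y0)
E
```

```text
[ 418.29838383 -311.47445829  196.08789842] [-1.79993432e+02  2.76487278e-02 -1.75107014e+02] [-0.37896521 -0.40118994 -1.86513392]
154.08789842017433 [(array([ 531.72314398, -302.93527351]), np.int64(72), np.float64(3.3848285206118813)), (array([ 529.8821091 , -301.03768236]), np.int64(32), np.float64(3.6809747123325187))]
[[429.0, 228.0], [433.0, 226.0]]
[[429.0, 322.0], [435.0, 302.0]]
354 252
```

View pics/c7.png

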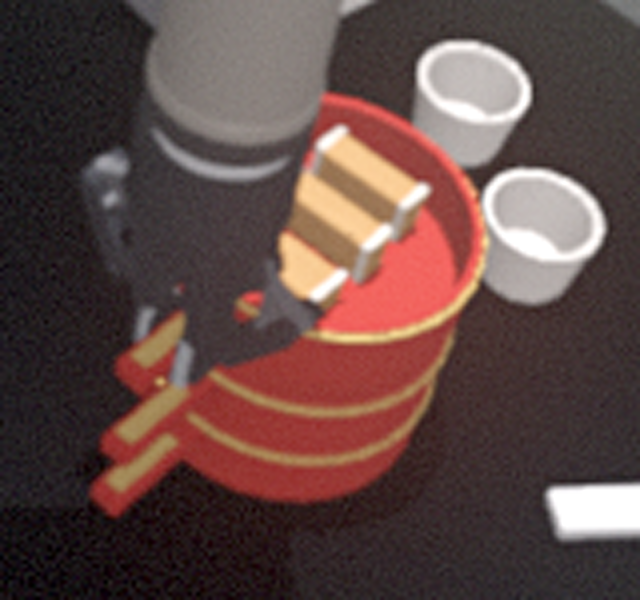

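The picture shows the three bars in the dish, hovering over the stack with the three handles lined up at the lower left. In the top view the rims agree to 0.5 mm, so I lower gently.

Request:
{"name": "play_rows", "arguments": {"increments": [{"travel": [0,0,0.3],"twist": 0},{"travel": [0,0,0.7],"twist": 0},{"travel": [0,0,1.0],"twist": 0},{"travel": [0,0,1.2],"twist": 0},{"travel": [0,0,1.3],"twist": 0},{"travel": [0,0,1.3],"twist": 0},{"travel": [0,0,1.3],"twist": 0}]}}

```text
clock: 17.42
tool_pos: [418.2, -311.5, 183.0]
tcp_rot: [-180.0, 0.0, -175.1]
wrist_force: [-0.6, -0.4, -1.0]
opening: 0.184
gripper_force: 115.2
```

Request:
{"name": "play_rows", "arguments": {"increments": [{"travel": [0,0,0.1],"twist": 0},{"travel": [0,0,0.2],"twist": 0},{"travel": [0,0,0.3],"twist": 0},{"travel": [0,0,0.3],"twist": 0},{"travel": [0,0,0.3],"twist": 0}]}}

```text
clock: 18.05
tool_pos: [418.2, -311.4, 179.9]
tcp_rot: [180.0, 0.0, -175.1]
wrist_force: [-0.6, -0.9, -3.0]
opening: 0.184
gripper_force: 115.2
```

Request:
{"name": "play_rows", "arguments": {"increments": [{"travel": [0,0,0.1],"twist": 0},{"travel": [0,0,0.2],"twist": 0},{"travel": [0,0,0.2],"twist": 0},{"travel": [0,0,0.2],"twist": 0}]}}

```text
clock: 18.55
tool_pos: [418.2, -311.5, 177.9]
tcp_rot: [180.0, 0.0, -175.1]
wrist_force: [-0.9, 0.3, -1.7]
opening: 0.186
gripper_force: 115.4
```

Request:
{"name": "play_rows", "arguments": {"increments": [{"travel": [0,0,0.1],"twist": 0},{"travel": [0,0,0.1],"twist": 0},{"travel": [0,0,0.1],"twist": 0}]}}

```text
clock: 18.92
tool_pos: [418.2, -311.5, 177.5]
tcp_rot: [180.0, 0.0, -175.1]
wrist_force: [-2.8, 1.8, 5.9]
opening: 0.189
gripper_force: 116.3
```

Contact is made with a light force. I ease the grip, then open.

Request:
{"name": "play_rows", "arguments": {"increments": [{"travel": [0,0,-0.03],"twist": 0},{"travel": [0,0,-0.05],"twist": 0},{"travel": [0,0,-0.05],"twist": 0},{"travel": [0,0,-0.05],"twist": 0}], "squeeze": 20}}

```text
clock: 19.42
tool_pos: [418.2, -311.5, 177.5]
tcp_rot: [-180.0, 0.0, -175.1]
wrist_force: [-2.1, 0.4, 3.6]
opening: 0.188
gripper_force: 115.9
```

Request:
{"name": "play_rows", "arguments": {"increments": [{"travel": [0,0,0],"twist": 0},{"travel": [0,0,0],"twist": 0},{"travel": [0,0,0],"twist": 0},{"travel": [0,0,0],"twist": 0},{"travel": [0,0,0],"twist": 0},{"travel": [0,0,0],"twist": 0}], "claw": 0.6}}

```text
clock: 20.18
tool_pos: [418.2, -311.4, 177.3]
tcp_rot: [180.0, 0.0, -175.1]
wrist_force: [-0.7, 0.2, 0.4]
opening: 0.598
gripper_force: 0.0
```

Request:
{"name": "play_rows", "arguments": {"increments": [{"travel": [0,0,-0.5],"twist": 0},{"travel": [0,0,-1.5],"twist": 0},{"travel": [0,0,-3],"twist": 0},{"travel": [0,0,-5],"twist": 0},{"travel": [0,0,-8],"twist": 0},{"travel": [0,0,-11],"twist": 0},{"travel": [0,2,-14],"twist": 0},{"travel": [0,6,-16],"twist": 0},{"travel": [0,11,-17],"twist": 0},{"travel": [0,16,-17],"twist": 0},{"travel": [0,21,-17],"twist": 0},{"travel": [0,25,-17],"twist": 0},{"travel": [0,28,-17],"twist": 0},{"travel": [0,30,-17],"twist": 0},{"travel": [0,30,-17],"twist": 0}]}}

```text
clock: 22.05
tool_pos: [392.5, -11.6, 348.4]
tcp_rot: [-180.0, 0.1, -174.9]
wrist_force: [-0.1, -0.3, 0.7]
opening: 0.601
gripper_force: 0.0
```

```bash
python3 - <<'E'
from meas import *
from station import robot
s=cap('side','side8');t=cap('top','top8')
print(robot.get_obs()['wrist_force'])
for v,c in(('top',t),('side',s)):
    x,k,sd=rim(c,(533,-301),135); print(v,x.round(1),k,round(sd,2))
    red,g=masks(c); V,U=np.nonzero(g); P=onz(c,np.c_[U,V],130)[:,:2]; w=P-x
    a=np.radians(4.9); ex=np.array([np.cos(a),np.sin(a)]); lx=w@ex; ly=w@[-ex[1],ex[0]]
    q=(lx<-92)&(lx>-155)&(abs(ly)<10); print('  inlay',q.sum(),lx[q].mean().round(1),lx[q].min().round(1),lx[q].max().round(1),'yaw',4.9+np.degrees(np.arctan2(-ly[q].mean(),-lx[q].mean())).round(2))
# bystander / stack-base change vs first side image
for n,(x0,y0,x1,y1) in dict(cups=(455,260,510,330),lighter=(485,365,535,392),teapot=(312,150,372,196),stackbase=(400,350,470,378),lowhandle=(374,352,400,382)).items():
    A=load('side0')['pixels'][y0:y1,x0:x1].astype(float);B=s['pixels'][y0:y1,x0:x1].astype(float)
    print(n,abs(cv2.GaussianBlur(A,(3,3),0)-cv2.GaussianBlur(B,(3,3),0)).mean().round(1),cv2.phaseCorrelate(A.mean(2),B.mean(2)))
E
```

```text
[-0.53730105  0.03667595  0.38198327]
top [ 531.2 -303.5] 73 0.9
  inlay 50 -119.9 -143.2 -98.0 yaw 4.67
side [ 527.5 -301.6] 124 4.7
  inlay 134 -114.6 -137.9 -92.4 yaw 4.510000000000001
cups 10.3 ((-0.021179703734148347, 0.04275735846911033), 0.8105126951158287)
lighter 1.4 ((-0.1858096169991299, 0.5316611097134665), 0.9781325201107228)
teapot 3.9 ((0.09356283479271355, 0.0849391825822039), 0.8743531099454416)
stackbase 8.1 ((-0.016546542949484433, 0.16144510942925017), 0.9310328892721046)
lowhandle 15.5 ((0.25484915787721185, -0.12055456776460538), 0.8821325591151676)
```

```bash
python3 - <<'E'
from meas import *
s=load('side8'); red,g=masks(s)
m=((red|g)*255).astype(np.uint8)
cs,_=cv2.findContours(m,cv2.RETR_EXTERNAL,cv2.CHAIN_APPROX_NONE)
for tag,z,X in(('side8',135,(532.8,-301.2)),('side0',90,(532.8,-301.2))):
    c=load(tag); red,g=masks(c); m=((red|g)*255).astype(np.uint8)
    cs,_=cv2.findContours(m,cv2.RETR_EXTERNAL,cv2.CHAIN_APPROX_NONE)
    u=proj(c,[*X,z])[0]; k=max(cs,key=lambda k:cv2.pointPolygonTest(k,tuple(map(float,u)),True))[:,0].astype(float)
    # pixel distance from expected outer rim ellipse points, by rim angle
    for th in range(-60,181,20):
        a=np.radians(th); p=proj(c,[X[0]+80*np.cos(a),X[1]+80*np.sin(a),z])[0]; n=(p-u)/np.linalg.norm(p-u)
        d=k-u; ang=np.arctan2(d@[-n[1],n[0]],d@n); i=np.argmin(abs(ang)); print(tag,th,p.round(0),'contour-expected px',round(np.linalg.norm(d[i])-np.linalg.norm(p-u),1))
x=g[:, :]
# bars' tops seen in top view
t=load('top8'); hsv=cv2.cvtColor(t['pixels'],cv2.COLOR_RGB2HSV)
mm=((hsv[...,0]>9)&(hsv[...,0]<22)&(hsv[...,1]>60)&(hsv[...,2]>120)).astype(np.uint8)
n,_,st,ce=cv2.connectedComponentsWithStats(mm)
for i in range(1,n):
    if st[i,4]>20 and 395<ce[i][0]<465 and 190<ce[i][1]<285: print(st[i],ce[i].round(1))
E
```

```text
side8 -60 [471. 321.] contour-expected px -5.5
side8 -40 [471. 310.] contour-expected px -2.1
side8 -20 [466. 300.] contour-expected px -0.4
side8 0 [458. 291.] contour-expected px -10.8
side8 20 [447. 284.] contour-expected px -9.1
side8 40 [434. 281.] contour-expected px -6.5
side8 60 [422. 280.] contour-expected px -17.2
side8 80 [410. 283.] contour-expected px -0.8
side8 100 [401. 288.] contour-expected px 0.3
side8 120 [396. 296.] contour-expected px 0.7
side8 140 [394. 306.] contour-expected px 1.3
side8 160 [398. 317.] contour-expected px 7.8
side8 180 [405. 327.] contour-expected px 22.0
side0 -60 [466. 334.] contour-expected px 1.9
side0 -40 [466. 323.] contour-expected px 1.1
side0 -20 [462. 313.] contour-expected px -1.7
side0 0 [453. 304.] contour-expected px 0.7
side0 20 [443. 298.] contour-expected px 0.8
side0 40 [431. 294.] contour-expected px -1.0
side0 60 [418. 293.] contour-expected px 0.5
side0 80 [407. 296.] contour-expected px 0.9
side0 100 [398. 302.] contour-expected px 0.7
side0 120 [393. 310.] contour-expected px 1.1
side0 140 [391. 320.] contour-expected px 1.5
side0 160 [395. 330.] contour-expected px 7.8
side0 180 [402. 340.] contour-expected px 17.2
[405 211  10  14  31] [408.7 217.9]
[420 210  17   7  94] [428.5 213. ]
[424 221  16   8  95] [431.5 224.2]
[423 232  18  10 137] [431.8 236.3]
```

```bash
python3 - <<'E'
from meas import *
for tag,z in(('side8',135),('side0',90)):
    c=load(tag); u=proj(c,[532.8,-301.2,z])[0]
    for th in(-80,-60,-40,0,40,60):
        a=np.radians(th); row=[]
        for r in range(64,97,3):
            p=proj(c,[532.8+r*np.cos(a),-301.2+r*np.sin(a),z])[0].round().astype(int); row.append(tuple(int(q) for q in c['pixels'][p[1],p[0]]))
        print(tag,th,' '.join('%d,%d,%d'%q for q in row))
E
```

```text
side8 -80 243,101,96 243,104,97 242,101,93 243,102,95 236,93,91 236,110,94 236,195,134 154,124,79 70,45,46 76,52,48 77,49,45
side8 -60 238,102,94 167,69,63 139,61,55 138,61,53 175,68,64 246,126,105 247,193,133 96,83,82 121,112,112 169,160,159 174,167,164
side8 -40 142,64,58 147,70,63 142,65,60 147,68,64 192,75,70 247,147,113 213,159,111 143,116,96 147,138,138 152,142,139 187,179,177
side8 0 150,66,61 151,67,63 152,78,73 189,82,81 220,98,90 207,86,83 158,74,64 94,61,56 136,129,126 161,153,152 177,168,165
side8 40 159,67,65 161,73,70 159,70,63 182,78,73 222,99,93 228,100,95 155,70,66 71,53,55 80,65,58 79,63,64 75,56,52
side8 60 160,74,68 158,68,66 167,71,68 206,91,86 236,113,99 209,116,93 126,77,68 68,56,55 75,61,59 75,59,55 70,54,50
side0 -80 243,97,94 242,99,92 243,99,94 241,93,89 239,93,91 234,133,101 227,192,130 178,144,93 73,28,37 80,49,49 75,43,47
side0 -60 238,96,91 167,65,62 143,59,56 151,60,56 199,67,66 232,135,102 196,145,98 93,63,46 77,42,43 85,52,52 80,49,48
side0 -40 146,58,55 141,58,54 141,59,58 162,59,59 220,86,83 249,181,130 194,131,91 106,74,58 77,45,45 79,44,49 80,51,52
side0 0 150,60,59 149,61,59 148,57,59 156,64,60 225,93,91 232,91,88 154,61,59 78,52,52 70,45,46 78,49,47 79,50,52
side0 40 161,62,64 154,53,54 162,65,59 203,85,80 233,107,94 205,107,86 118,63,53 69,46,45 73,42,44 74,44,43 74,47,52
side0 60 160,61,59 156,58,58 160,64,63 177,70,66 213,79,75 227,91,85 163,76,65 83,56,52 74,48,46 74,44,49 75,47,48
```

The rim profile at 135 mm matches at every sampled angle, so the tier is seated level and centred, the bars are inside, and the arm is clear.

```bash
python3 -c "
from station import finish_job; print(finish_job())"
```

```text
the job is handed in; nothing more can be done
None
```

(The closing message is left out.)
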